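Set sprung forceps to the plugged-in gap gauge

TASK

Plug the square-footed gap gauge (the steel block with two bars on top) fully home into the square socket of the stand and let go of it. Then pick up the sprung forceps by their finger grips, bring both tips over the gauge, close above its bars but clear of it, and squeeze until the tip gap equals the 16 mm gap marked between the bars. Finish while still holding the forceps there, gap steady, and leave the other things on the table alone.

Things in the scene. Friction and masses are not known exactly. Their poses are not given: they have to be found in the camera images.
- stand: Aluminium block 84 x 84 mm, 35 mm tall, fixed to the table, with one square hole in the middle of its top. Origin at the centre of its underside, z up, x and y along its sides.
- socket (a point): Centre of the mouth of the stand's square hole, at the top face (35 mm above the table); z up, x and y along the hole's sides. The hole is 28 x 28 mm, 23 mm deep, with a small chamfer.
- gauge: Steel gap gauge (plug) 51 mm tall, loose, standing on its foot. Origin: centre of the foot's underside, z up, x, y along its sides. Foot 26 x 26 mm, 20 mm long; head 40 x 40 mm from 20 to 47 mm up; on it two bars 4 mm tall along x, 16 mm apart: the marked gap. Fits the socket at any quarter turn; home, its shoulder rests on the stand, its top 31 mm above the stand's.
- forceps: Sprung steel forceps 190 mm long, 16 mm tall at the grips (10 mm elsewhere), lying; blades close sideways. Origin on the middle line at table level, at the ribbed finger grips, where it balances; x to the tips, z up. Bend (hinge) at x = -100 mm, tips at +80 mm. Blades 4 mm thick, at the grips 35 mm over their outsides when free, 21 mm at the 16 mm tip gap. The +y blade is fixed to this body.
- blade (a joint): Squeeze of the forceps, rad: 0 = free (tip gap 40 mm), up to 0.2 (tip gap 4 mm). The -y blade turns about the bend; tip gap = 40 mm - 180 mm x value, so 0.133 is the 16 mm gap. Springs back, 9 N m per rad: about 12 N at the grips for 16 mm.
- tip_a (a point): Inner face of the forceps' +y tip, 8 mm above the forceps' underside. The tip gap is the distance from tip_a to tip_b.
- tip_b (a point): Inner face of the forceps' -y tip, 8 mm above the forceps' underside.
- round_stub: bystander: round aluminium specimen stub, foot 24 mm and head 38 mm across, 32 mm tall; origin at the centre of its underside
- jar_a: bystander: clear jar with blue cap and a label, 40 mm across, 55 mm tall; origin at the centre of its underside
- jar_b: bystander: clear jar with blue cap, no label, 40 mm across, 55 mm tall; origin at the centre of its underside
- dish: bystander: shallow glass dish, 84 mm across, 14 mm tall; origin at the centre of its underside
- spatula: bystander: flat spatula 170 mm long, lying flat; origin on its underside
- wash: bystander: white bottle, 66 mm across, 150 mm tall; origin at the centre of its underside
- amber: bystander: amber bottle, 60 mm across, 100 mm tall; origin at the centre of its underside
There are look-alikes about, which are no part of the job. What is shaped like the forceps but green is not meant.

How it is judged:
By the outcome, as a careful person would: the job done as asked, in the order asked, and still so for the second after the job is handed in, while the arm keeps its last pose, push and grip.
It also fails if it takes over 58 s, if anything falls off the work surface, if the arm or the gripper's body presses on something with over 40 N, if the wrist force passes 120 N, or if a joint passes its speed limit or range.

ROBOT

A 6-joint arm with a two-finger parallel gripper is mounted at the origin on the work surface. World frame = base frame: x ahead of the robot, y to its left, z up, the work surface at z = 0. Lengths are in mm, angles in rad, forces in N, time in s.
With the tool pointing down it reaches from about 350 to 875 mm from the base axis. Payload 15.5 kg.
Tool frame: the origin (TCP) lies on the centre line of the jaws, within the pads' length; the fingertips stand 14 mm ahead of it and the grasp point (between the pads) lies 5 mm behind it; z points along the fingers, y is the line along which they close (so a half turn about z gives the same grasp; the last joint's range is limited). The gripper opens to 85 mm and grips with 20 to 120 N. Pads are 22 mm wide; open, the fingers measure 114 mm over their backs; the gripper's body (76 mm by 85 mm) begins 54 mm behind the grasp point. The pads swing forward as they close: fully open they stand 13 mm farther back than shut.
Start: joints at [-1.419, 0.494, 1.345, -0, 1.302, -0.096], TCP at [153.296, -605.91, 245.277] pointing down, gripper open.
Joint ranges: [-2.91, 2.91], [-0.82, 2.16], [0.22, 2.67], [-1.22, 4.37], [0.12, 2.79], [-3.08, 3.08]. Speed limits (rad/s): [1.89, 1.89, 2.57, 3.01, 3.01, 3.01].

INTERFACE

Orientations are given as [roll, pitch, yaw] about the fixed x, y, z axes, in that order (R = Rz(yaw) Ry(pitch) Rx(roll)).
In Python, from workcell import ctrl gives the robot as it stands. The module is installed in compiled form; this text tells all that it offers.
- The arm moves only by the tool apply_moves, never from a script. Its argument "increments" is a list of rows, each a list of 6 numbers: the shift along the world's x, y, z in cm, then the turn, a rotation vector about the world's x, y, z in rad. A call has 1 to 20 rows; each row is the pose to reach, as a shift and turn from the pose commanded when the call began; what a row does not reach only later rows make up. A row lasts 1/12 s, in which the tool goes at most 41.7 mm and 7.16 degrees, less where a joint would pass 70% of its speed; a pose out of reach is approached as far as the arm can. A call with a gripper value outside its range is refused whole. "hand" is the finger opening in cm, from 0 to 8.54, set as the call begins (left out, the last holds). The fingers move at their own pace and stop on an object; the grip force is fixed at half the most. Time passes only in rows, so rows that repeat a pose let the fingers close. It gives the time, the measured TCP pose, the force, the opening and the grip force at its end, in the units of the state.
- ctrl.observe(): the state, without advancing time (a new reading comes with each control period).
- ctrl.capture(name): name is "scene" or "top" or "wrist"; returns a dict with "pixels" (480x640x3 uint8, blue, green, red), "range_z" (480x640 float32, mm along the optical axis (not along the pixel's ray), 0 where there is no reading), "camera_matrix" (3x3 intrinsics, pixels), "extrinsics" (4x4, takes a point from camera to world coordinates). Camera axes: x right, y up, looking along -z (the intrinsics and any distortion apply to the point x, -y, -z); pixel columns grow to the right and rows downward; lengths in mm; the calibration is good to about 2 mm. A picture is of the moment at which its call begins.
- ctrl.job_done(): hands the job in; it is judged then, once.
The state is a dict: "time": time; "q": joint angles; "dq": joint speeds; "tau": joint torques, N m; "position": TCP position; "eef_rot": TCP orientation; "ft_force": force on the tool from outside, world axes, zero at the start; "ft_torque": the same for the moment, N m; "width": finger opening in mm; "gripper_force": force on a finger pad.
Only numpy, scipy, OpenCV 4.12 (cv2) and the standard library are available. Lean on these libraries where they do the work, as an engineer would, in place of code of your own. Each camera call takes 0.05 s, during which the arm holds its last target. There are 200 camera calls.

## Working session

There is one attempt and no reset: what is moved stays moved. The work goes in short steps, Python scripts to look and compute and a tool call to move; the robot and the scene stay as the last step left them, time stands still between calls to the robot, and variables do not carry over. Pictures are saved under pics/ and viewed, at most 10 in all, crops included, and the job is handed in when it is done.

Besides the shell and the picture viewer there is one more tool, called after "Emit:" by a JSON object that holds its "name" and its "arguments". apply_moves: Moves the arm, as the interface text tells. Its arguments: {"type":"object","properties":{"increments":{"type":"array"},"hand":{"type":"number"}},"required":["increments"]}

```bash
mkdir -p pics
cat > h.py <<'E'
import numpy as np, cv2
from workcell import ctrl
def cap(n):
    c=ctrl.capture(n); return c["pixels"],c["range_z"],c["camera_matrix"],c["extrinsics"]
def pts(c):
    im,r,K,E=c; v,u=np.mgrid[0:480,0:640]
    x=(u-K[0,2])/K[0,0]*r; y=-(v-K[1,2])/K[1,1]*r
    P=np.stack([x,y,-r,np.ones_like(r)],-1)@E.T
    P=P[...,:3]; P[r<=0]=np.nan; return P
def ray(c,u,v,z):
    im,r,K,E=c; d=E[:3,:3]@np.array([(u-K[0,2])/K[0,0],-(v-K[1,2])/K[1,1],-1]); o=E[:3,3]
    return o+d*(z-o[2])/d[2]
E
python3 - <<'E'
from h import *
for n in("top","scene"):
    c=cap(n); cv2.imwrite(f"pics/{n}0.png",c[0]); print(n,c[2].round(1).tolist(),c[3].round(3).tolist())
    np.savez(f"{n}0.npz",a=c[0],b=c[1],c=c[2],d=c[3])
print(ctrl.observe())
E
```

```text
top [[451.5, 0.0, 327.0], [0.0, 451.5, 240.9], [0.0, 0.0, 1.0]] [[-0.027, 0.995, -0.1, 445.757], [-1.0, -0.027, -0.002, 6.823], [-0.005, 0.1, 0.995, 961.288], [0.0, 0.0, 0.0, 1.0]]
scene [[441.2, 0.0, 326.0], [0.0, 441.2, 235.4], [0.0, 0.0, 1.0]] [[0.582, -0.565, 0.585, 1130.324], [0.813, 0.386, -0.436, -427.33], [0.02, 0.73, 0.683, 770.58], [0.0, 0.0, 0.0, 1.0]]
{'time': 0.1, 'q': array([-1.41851608e+00,  4.94101757e-01,  1.34607018e+00,  4.09380881e-06,
        1.30249379e+00, -9.54974368e-02]), 'dq': array([-0.00070424, -0.00147199, -0.00352334,  0.00084444, -0.0009317 ,
        0.0012768 ]), 'tau': array([ 9.37886944e-04, -8.83591318e+01, -3.84559536e+01, -2.24463806e-04,
        5.19503723e-03, -2.50568462e-05]), 'position': array([ 153.24040723, -605.60588772,  244.77152328]), 'eef_rot': array([-3.14052485e+00, -1.06248250e-04,  2.47776543e-01]), 'ft_force': array([ 0.27252671, -0.06195694,  0.00726932]), 'ft_torque': array([-0.01650295,  0.040634  , -0.00174624]), 'gripper_force': 0.0, 'width': 85.90888100469759}
```

View pics/top0.png

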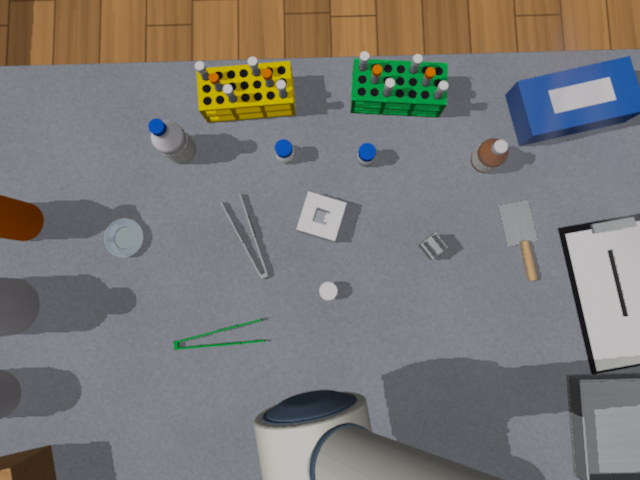

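View pics/scene0.png

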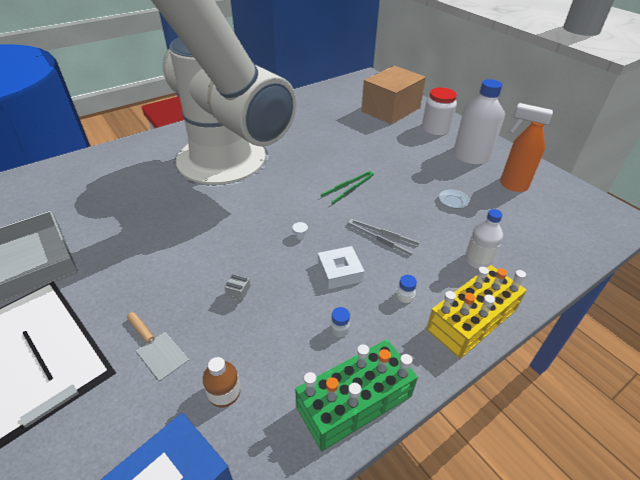

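Top view: stand at px (322,217), gauge at (433,246), and steel forceps with hinge (265,277) and tips (223,203)/(244,195). The green look-alike is at (220,335) and the stub at (328,291). The scene view agrees: gauge (237,287), stand (340,267), forceps (383,236).

```bash
cat > m.py <<'E'
from h import *
def load(n):
    d=np.load(n+"0.npz"); return d['a'],d['b'],d['c'],d['d']
for n,boxes in(("top",dict(stand=(285,180,360,255),gauge=(410,222,456,268),forc=(212,185,275,285))),("scene",dict(stand=(310,240,370,295),gauge=(215,265,260,310),forc=(340,212,425,260)))):
    c=load(n); P=pts(c)
    for k,(a,b,e,f) in boxes.items():
        Q=P[b:f,a:e].reshape(-1,3); Q=Q[~np.isnan(Q[:,0])]
        z0={'stand':(30,40),'gauge':(42,56),'forc':(5,25)}[k]
        print(n,k,'table z',np.median(Q[Q[:,2]<4][:,2]).round(2) if (Q[:,2]<4).any() else None)
        S=Q[(Q[:,2]>z0[0])&(Q[:,2]<z0[1])]
        if len(S)<5: print('few',len(S),Q[:,2].max());continue
        r=cv2.minAreaRect(S[:,:2].astype(np.float32)); print(len(S),'z',np.percentile(S[:,2],[5,50,95]).round(1),'rect',np.round(r[0],1),np.round(r[1],1),round(r[2],1))
    
    if n=="top":
        # crops
        o=[cv2.resize(c[0][b:f,a:e],(390,390*(f-b)//(e-a)) ,interpolation=cv2.INTER_CUBIC) for a,b,e,f in ((285,180,360,255),(410,222,456,268))]
        h=min(x.shape[0] for x in o); cv2.imwrite("pics/crop.png",np.hstack([x[:h] for x in o]))
E
python3 m.py
```

```text
top stand table z 0.06
1454 z [32.3 35.  38. ] rect [592.7  20.7] [84.  84.6] 71.4
top gauge table z 0.1
396 z [44.4 48.2 52.2] rect [ 523.5 -206.5] [40.3 40.7] 35.5
top forc table z 0.07
455 z [ 6.4 13.1 17.4] rect [562.7 185.9] [110.7 186.9] 86.2
scene stand table z 0.34
944 z [32.3 35.  37.3] rect [590.9  18. ] [84.7 88.2] 71.8
scene gauge table z 0.64
307 z [44.2 48.6 52.5] rect [ 523.2 -209.9] [41.7 42.2] 38.0
scene forc table z 0.09
529 z [ 5.6 11.4 16.4] rect [543.1 162.2] [206.8 173.3] 65.3
```

View pics/crop.png

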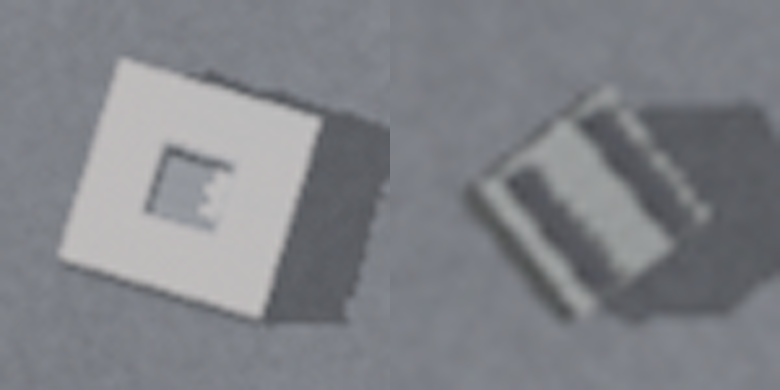

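The crop shows the stand hole squared to its sides. The gauge bars run image down-right, so the gauge yaw is about 37°. I'm moving above the gauge.

Emit:
{"name": "apply_moves", "arguments": {"increments": [[37,39.8,-4,0,0,0.4],[37,39.8,-4,0,0,0.4],[37,39.8,-4,0,0,0.4],[37,39.8,-4,0,0,0.4],[37,39.8,-4,0,0,0.4],[37,39.8,-4,0,0,0.4],[37,39.8,-4,0,0,0.4],[37,39.8,-4,0,0,0.4],[37,39.8,-4,0,0,0.4],[37,39.8,-4,0,0,0.4],[37,39.8,-4,0,0,0.4],[37,39.8,-4,0,0,0.4],[37,39.8,-4,0,0,0.4],[37,39.8,-4,0,0,0.4],[37,39.8,-4,0,0,0.4],[37,39.8,-4,0,0,0.4],[37,39.8,-4,0,0,0.4]], "hand": 7}}

```text
time: 1.52
position: [522.6, -208.7, 205.2]
eef_rot: [-3.141, 0.0, 0.647]
ft_force: [-0.2, 0.9, -0.2]
width: 70.1
gripper_force: 0.0
```

```bash
cat > w.py <<'E'
import sys
from h import *
c=cap("wrist"); cv2.imwrite(sys.argv[1],c[0]); np.savez(sys.argv[1]+".npz",a=c[0],b=c[1],c=c[2],d=c[3])
P=pts(c); z=P[...,2]; o=ctrl.observe()
print(o["position"].round(1),o["eef_rot"].round(3),o["time"],o["q"].round(2)); print("cam",c[3].round(2).tolist(),c[2][0].round(1))
x0,y0,R=map(float,sys.argv[2:5]); zl,zh=map(float,sys.argv[5:7])
m=(np.hypot(P[...,0]-x0,P[...,1]-y0)<R)&(z>zl)&(z<zh)
n,l,s,_=cv2.connectedComponentsWithStats(m.astype(np.uint8))
for i in range(1,n):
    if s[i,4]<300: continue
    S=P[l==i]; r=cv2.minAreaRect(S[:,:2].astype(np.float32)); print(s[i],'z',np.percentile(S[:,2],[5,50,95]).round(1),'rect',np.round(r[0],2),np.round(r[1],1),round(r[2],2))
E
python3 w.py pics/w1.png 523 -208 60 40 60
```

```text
[ 522.5 -208.9  205.3] [-3.141  0.     0.646] 1.5667 [-0.49  0.45  1.55 -0.    1.14  0.44]
cam [[0.6, 0.76, 0.26, 590.53], [-0.8, 0.57, 0.2, -158.86], [-0.0, -0.32, 0.95, 334.11], [0.0, 0.0, 0.0, 1.0]] [403.4   0.  314.7]
[ 287  191   55   54 2889] z [46.  47.7 52. ] rect [ 522.76 -209.1 ] [40.5 39.8] 35.72
```

View pics/w1.png

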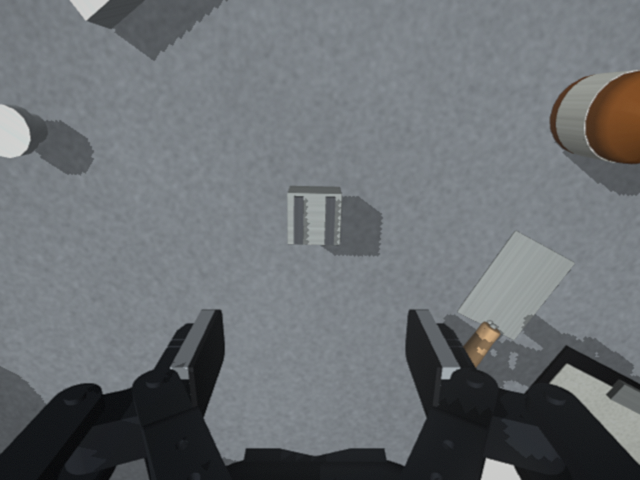

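The gauge sits at px (315,215) between the open jaws, at (522.8, -209.1) with yaw 35.7°. Descending to grasp it.

Emit:
{"name": "apply_moves", "arguments": {"increments": [[0,0,-3,0,0,-0.023],[0,0,-6,0,0,-0.023],[0,0,-9,0,0,-0.023],[0,0,-12,0,0,-0.023],[0,0,-14,0,0,-0.023],[0,0,-15.5,0,0,-0.023],[0,0,-16.5,0,0,-0.023],[0,0,-16.5,0,0,-0.023]], "hand": 6.5}}

```text
time: 2.23
position: [522.0, -208.4, 38.8]
eef_rot: [-3.139, 0.001, 0.623]
ft_force: [0.2, 0.4, -0.2]
width: 65.1
gripper_force: 0.0
```

Emit:
{"name": "apply_moves", "arguments": {"increments": [[0,0,0,0,0,0],[0,0,0,0,0,0],[0,0,0,0,0,0],[0,0,0,0,0,0],[0,0,0,0,0,0],[0,0,0,0,0,0],[0,0,0,0,0,0],[0,0,0,0,0,0]], "hand": 3.5}}

```text
time: 2.9
position: [523.8, -208.4, 41.6]
eef_rot: [3.14, -0.001, 0.625]
ft_force: [-1.4, -1.7, 9.4]
width: 38.7
gripper_force: 61.0
```

Emit:
{"name": "apply_moves", "arguments": {"increments": [[0,0,2,0,0,0],[0,0,6,0,0,0],[0,0,10,0,0,0],[2,4,10,0,0,0.12],[3,8,10,0,0,0.24],[4,12,10,0,0,0.36],[5,16,10,0,0,0.48],[6,20,10,0,0,0.6],[6.8,22.8,10,0,0,0.625],[6.8,22.8,10,0,0,0.625],[6.8,22.8,10,0,0,0.625],[6.8,22.8,10,0,0,0.625]]}}

```text
time: 3.9
position: [591.2, 19.9, 140.7]
eef_rot: [3.141, 0.0, 1.25]
ft_force: [-0.6, -1.1, -1.1]
width: 38.9
gripper_force: 61.3
```

```bash
python3 w.py pics/w2.png 592 20 75 30 40; python3 -c "
from h import *
print(ctrl.observe())"
```

```text
[591.1  19.3 140.6] [3.141 0.    1.249] 3.95 [-0.07  0.56  1.55 -0.    1.03  0.25]
cam [[0.95, 0.3, 0.1, 618.69], [-0.32, 0.9, 0.31, 98.7], [0.0, -0.32, 0.95, 269.6], [0.0, 0.0, 0.0, 1.0]] [403.4   0.  314.7]
[  242   175   144   126 12107] z [34.  35.3 36.4] rect [591.81  19.78] [81.4 84.4] 71.52
{'time': 3.95, 'q': array([-6.82289716e-02,  5.64685687e-01,  1.54644820e+00, -2.58919495e-04,
        1.03021825e+00,  2.53946826e-01]), 'dq': array([-0.01533612,  0.00238445,  0.00289222,  0.00125394, -0.00103377,
       -0.00030598]), 'tau': array([ 2.10639194e+00, -8.75145793e+01, -3.10323715e+01,  8.53338232e-02,
        2.29278514e-03,  9.90954519e-03]), 'position': array([591.13002283,  19.27260418, 140.60235845]), 'eef_rot': array([3.14130409e+00, 1.54492078e-04, 1.24875373e+00]), 'ft_force': array([ 0.71362699,  0.63475647, -1.06257471]), 'ft_torque': array([-0.00156679, -0.01209453,  0.0602664 ]), 'gripper_force': 61.28336548805237, 'width': 38.74272314558234}
```

View pics/w2.png

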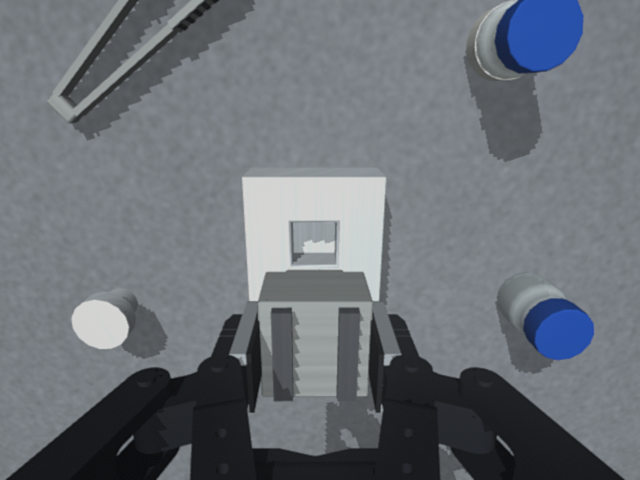

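The gauge is held square at px (315,350), its bars pointing at the stand. The hole mouth is at (315,243). Measuring their offset in this one view.

```bash
cat > o.py <<'E'
from h import *
import sys
d=np.load(sys.argv[1]); c=(d['a'],d['b'],d['c'],d['d']); P=pts(c); z=P[...,2]
def fr(Q,yaw=np.radians(71.5)):
    R=np.array([[np.cos(yaw),np.sin(yaw)],[-np.sin(yaw),np.cos(yaw)]]); return (Q[...,:2]-[591.5,19.5])@R.T
F=fr(P)
# stand top, per-edge medians
m=(abs(z-35)<4)&(np.abs(F)<55).all(-1)
far=[F[:,u,0][m[:,u]].max() for u in range(255,375,4)]
rows=[(F[v][m[v]][:,1].min(),F[v][m[v]][:,1].max()) for v in range(185,265,4)]
print('far edge',np.median(far),np.std(far),'sides',np.median(rows,0), 'slope',np.polyfit(range(len(far)),far,1)[0]/ (4*84/144))
# hole: columns/rows depths
h=m==0
hm=np.zeros_like(m); hm[215:268,285:345]=(z[215:268,285:345]<29)
print('hole px',np.argwhere(hm).min(0),np.argwhere(hm).max(0))
for (u,v) in ((289,240),(340,240),(315,220)):
    print((u,v),fr(ray(c,u,v,35)))
g=np.zeros_like(m); g[290:405,250:380]=(z[290:405,250:380]>float(sys.argv[2]))
S=F[g]; print('gauge',g.sum(),'z',np.percentile(z[g],[5,25,50,75,95]).round(1),'x',np.percentile(S[:,0],[.5,99.5]),'y',np.percentile(S[:,1],[.5,99.5]))
r=cv2.minAreaRect(S.astype(np.float32)); print(r)
print('tcp',fr(ctrl.observe()['position']))
E
python3 o.py pics/w2.png.npz 143
```

```text
far edge 40.78852223277689 0.12120211666296607 sides [-41.7983832   41.53041207] slope 0.0013192315655496342
hole px [222 291] [262 336]
(289, 240) [ 1.46073969 14.93093743]
(340, 240) [  1.48819018 -16.49709456]
(315, 220) [14.31569295 -1.07316558]
gauge 12766 z [145.4 146.3 147.  150.4 160.5] x [-21.10941223  18.47965314] y [-21.69454275  20.20689022]
((-1.911834716796875, -0.8812007904052734), (41.95808792114258, 45.691097259521484), 0.24526762962341309)
tcp [-0.33304031  0.27870435]
```

Emit:
{"name": "apply_moves", "arguments": {"increments": [[0,0,-2,0,0,0],[0,0,-4,0,0,0],[0,0,-5.5,0,0,0],[0,0,-5.7,0,0,0],[0,0,-5.7,0,0,0],[0,0,-5.7,0,0,0]]}}

```text
time: 4.45
position: [591.6, 19.3, 84.1]
eef_rot: [3.141, -0.0, 1.249]
ft_force: [0.6, -0.5, -1.7]
width: 39.0
gripper_force: 61.2
```

```bash
python3 w.py pics/w3.png 592 20 75 30 40; sed -i 's/range(185,265,4)/range(120,250,4)/' o.py; python3 o.py pics/w3.png.npz 80
```

```text
[591.8  19.5  84.3] [ 3.14  -0.     1.249] 4.5 [-0.07  0.64  1.59 -0.    0.91  0.25]
cam [[0.95, 0.3, 0.1, 619.16], [-0.32, 0.9, 0.31, 98.11], [0.0, -0.32, 0.95, 212.99], [0.0, 0.0, 0.0, 1.0]] [403.4   0.  314.7]
[  219   196   186   121 14986] z [34.1 35.3 36.3] rect [595.23  29.98] [60.  84.5] 71.55Traceback (most recent call last):
  File "o.py", line 10, in <module>
    rows=[(F[v][m[v]][:,1].min(),F[v][m[v]][:,1].max()) for v in range(120,250,4)]
           ~~~~~~~~~~~~~~~~~~~^^
    return umr_minimum(a, axis, None, out, keepdims, initial, where)
ValueError: zero-size array to reduction operation minimum which has no identity
```

View pics/w3.png

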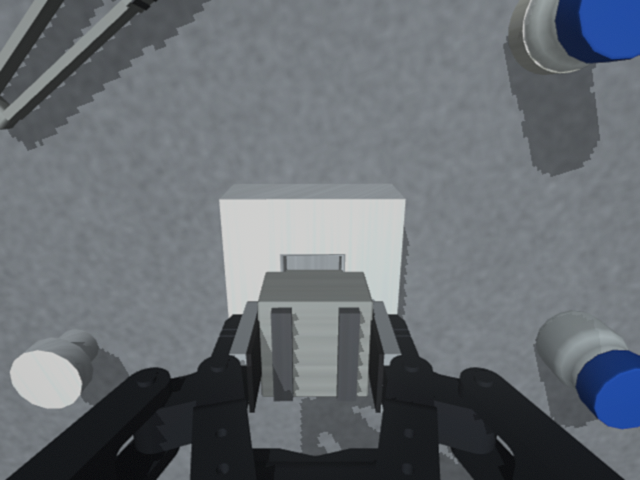

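Gauge head front edge at row 301, cols 259-371; stand far edge at row 199, cols 220-405; hole's far rim at row 255, cols 281-345.

```bash
cat > o2.py <<'E'
from h import *
d=np.load("pics/w3.png.npz"); c=(d['a'],d['b'],d['c'],d['d']); P=pts(c); z=P[...,2]
yaw=np.radians(71.5); R=np.array([[np.cos(yaw),np.sin(yaw)],[-np.sin(yaw),np.cos(yaw)]])
f=lambda q:(R@(np.array(q)[:2]-[591.5,19.5])).round(2)
F=(P[...,:2]-[591.5,19.5])@R.T
m=(abs(z-35)<4)&(np.abs(F)<60).all(-1)
far=[F[:,u,0][m[:,u]].max() for u in range(230,395,4)]
rows=[(F[v][m[v]][:,1].min(),F[v][m[v]][:,1].max()) for v in range(205,260,4)]
print('stand far',np.median(far),'sides',np.median(rows,0))
# hole rim sides and far by brightness on gray
g=cv2.cvtColor(c[0],cv2.COLOR_BGR2GRAY).astype(int)
print('row262',[(u,g[262,u]) for u in list(range(276,288))+list(range(338,350))]); print('col315',[(v,g[v,315]) for v in range(248,262)])
zt=np.median(z[310:390,300:332]); print('top z',zt, 'foot', zt-47)
print('row303',[(u,g[303,u],z[303,u].round(0)) for u in list(range(255,264))+list(range(366,376))]); print('col 302',[(v,g[v,302],z[v,302].round(0)) for v in list(range(296,306))+list(range(392,402))])
for u,v,h in((281,262,35),(345,262,35),(315,255,35),(259.5,303,zt),(371.5,303,zt),(302,301,zt),(302,397,zt)): print(u,v,f(ray(c,u,v,h)))
print('tcp',f(ctrl.observe()['position']))
E
python3 o2.py
```

```text
stand far 40.86593051988588 sides [-41.89403497  41.64065793]
row262 [(276, np.int64(206)), (277, np.int64(206)), (278, np.int64(209)), (279, np.int64(202)), (280, np.int64(171)), (281, np.int64(147)), (282, np.int64(132)), (283, np.int64(103)), (284, np.int64(82)), (285, np.int64(82)), (286, np.int64(105)), (287, np.int64(144)), (338, np.int64(135)), (339, np.int64(96)), (340, np.int64(83)), (341, np.int64(121)), (342, np.int64(162)), (343, np.int64(159)), (344, np.int64(154)), (345, np.int64(190)), (346, np.int64(207)), (347, np.int64(206)), (348, np.int64(205)), (349, np.int64(203))]
col315 [(248, np.int64(205)), (249, np.int64(205)), (250, np.int64(205)), (251, np.int64(205)), (252, np.int64(207)), (253, np.int64(195)), (254, np.int64(154)), (255, np.int64(138)), (256, np.int64(148)), (257, np.int64(150)), (258, np.int64(149)), (259, np.int64(149)), (260, np.int64(149)), (261, np.int64(149))]
top z nan foot nan
row303 [(255, np.int64(109), np.float64(78.0)), (256, np.int64(106), np.float64(78.0)), (257, np.int64(112), np.float64(89.0)), (258, np.int64(139), np.float64(90.0)), (25
[... 861 characters left out ...]
152), np.float64(89.0)), (303, np.int64(159), np.float64(90.0)), (304, np.int64(158), np.float64(90.0)), (305, np.int64(159), np.float64(90.0)), (392, np.int64(149), np.float64(89.0)), (393, np.int64(150), np.float64(90.0)), (394, np.int64(151), np.float64(90.0)), (395, np.int64(145), np.float64(90.0)), (396, np.int64(120), np.float64(90.0)), (397, np.int64(123), np.float64(1.0)), (398, np.int64(120), np.float64(0.0)), (399, np.int64(97), np.float64(0.0)), (400, np.int64(93), np.float64(-0.0)), (401, np.int64(101), np.float64(0.0))]
281 262 [ 9.87 14.61]
345 262 [  9.86 -15.88]
315 255 [13.44 -1.58]
259.5 303 [nan nan]
371.5 303 [nan nan]
302 301 [nan nan]
302 397 [nan nan]
tcp [ 0.1  -0.31]
```

```bash
cat >> o2.py <<'E'
print()
for u,v in((257.5,303),(372.3,303),(302,301),(302,396.2),(312.5,253.7)): print(u,v,f(ray(c,u,v,89.7 if v>290 else 35)))
E
python3 o2.py|tail -5
```

```text
257.5 303 [17.3  18.18]
372.3 303 [ 17.28 -21.11]
302 301 [18.06  2.94]
302 396.2 [-21.69   3.35]
312.5 253.7 [14.1 -0.4]
```

Emit:
{"name": "apply_moves", "arguments": {"increments": [[-0.1,0.11,0,0,0,0],[-0.1,0.11,-0.3,0,0,0],[-0.1,0.11,-0.6,0,0,0],[-0.1,0.11,-0.9,0,0,0],[-0.1,0.11,-1.1,0,0,0],[-0.1,0.11,-1.1,0,0,0]]}}

```text
time: 5.0
position: [590.3, 21.2, 71.8]
eef_rot: [-3.141, 0.0, 1.25]
ft_force: [1.7, -0.1, -2.7]
width: 38.8
gripper_force: 61.1
```

Emit:
{"name": "apply_moves", "arguments": {"increments": [[0,0,-0.3,0,0,0],[0,0,-0.6,0,0,0],[0,0,-0.9,0,0,0],[0,0,-1.2,0,0,0],[0,0,-1.2,0,0,0]]}}

```text
time: 5.42
position: [590.3, 21.1, 59.7]
eef_rot: [-3.141, 0.0, 1.25]
ft_force: [1.1, -1.0, -2.3]
width: 38.6
gripper_force: 61.1
```

Emit:
{"name": "apply_moves", "arguments": {"increments": [[0,0,-0.2,0,0,0],[0,0,-0.4,0,0,0],[0,0,-0.6,0,0,0],[0,0,-0.6,0,0,0]]}}

```text
time: 5.75
position: [590.6, 21.2, 56.4]
eef_rot: [3.14, -0.0, 1.25]
ft_force: [-9.9, 0.5, 39.2]
width: 38.7
gripper_force: 66.3
```

Emit:
{"name": "apply_moves", "arguments": {"increments": [[0,0,-0.05,0,0,0],[0,0,-0.1,0,0,0],[0,0,-0.1,0,0,0]]}}

```text
time: 6.0
position: [590.6, 21.2, 56.3]
eef_rot: [3.139, -0.001, 1.25]
ft_force: [-15.0, 0.5, 57.1]
width: 38.8
gripper_force: 68.6
```

Contact at TCP 56.4 matches the shoulder resting on the stand. Relaxing, releasing and lifting.

Emit:
{"name": "apply_moves", "arguments": {"increments": [[0,0,0.2,0,0,0],[0,0,0.2,0,0,0]]}}

```text
time: 6.17
position: [590.5, 21.2, 56.4]
eef_rot: [3.14, -0.0, 1.25]
ft_force: [-7.2, -0.2, 30.6]
width: 38.7
gripper_force: 65.4
```

Emit:
{"name": "apply_moves", "arguments": {"increments": [[0,0,0,0,0,0],[0,0,0,0,0,0],[0,0,0,0,0,0],[0,0,0,0,0,0],[0,0,0,0,0,0],[0,0,2,0,0,0],[0,0,5,0,0,0],[0,0,9,0,0,0],[0,0,12,0,0,0],[0,0,12,0,0,0],[0,0,12,0,0,0]], "hand": 6}}

```text
time: 7.08
position: [591.2, 21.1, 177.0]
eef_rot: [3.138, -0.001, 1.25]
ft_force: [-0.2, -0.4, -0.2]
width: 60.0
gripper_force: 0.0
```

```bash
python3 w.py pics/w4.png 591 20 40 55 75
python3 - <<'E'
from h import *
d=np.load("pics/w4.png.npz"); c=(d['a'],d['b'],d['c'],d['d']); P=pts(c); z=P[...,2]
m=(np.hypot(P[...,0]-591,P[...,1]-20)<17)&(z>40); print('head z pct',np.percentile(z[m],[5,30,50,70,95]).round(1))
# forceps in wrist + top
for n in("pics/w4.png.npz","top0.npz"):
    d=np.load(n); c=(d['a'],d['b'],d['c'],d['d']); P=pts(c); z=P[...,2]
    m=(z>4)&(z<24)&(P[...,0]>440)&(P[...,0]<700)&(P[...,1]>95)&(P[...,1]<270)
    k,l,s,_=cv2.connectedComponentsWithStats(m.astype(np.uint8),connectivity=8)
    for i in range(1,k):
        if s[i,4]>60:
            S=P[l==i]; r=cv2.minAreaRect(S[:,:2].astype(np.float32)); b=cv2.boxPoints(r); print(n,s[i],'z95',np.percentile(S[:,2],95).round(1)); print(b.round(1).tolist())
E
```

```text
[590.3  21.2 175.5] [ 3.141 -0.     1.25 ] 7.1333 [-0.07  0.52  1.52  0.    1.11  0.26]
cam [[0.95, 0.3, 0.1, 618.29], [-0.32, 0.9, 0.31, 99.99], [0.0, -0.32, 0.95, 305.99], [0.0, 0.0, 0.0, 1.0]] [403.4   0.  314.7]
[ 282  207   63   63 3804] z [61.  62.7 67. ] rect [591.08  19.44] [39.9 40. ] 71.12
head z pct [ 61.9  66.4 238.1 241.3 244.2]
pics/w4.png.npz [  80    0  164  123 3899] z95 16.5
[[459.8999938964844, 162.1999969482422], [469.6000061035156, 131.89999389648438], [594.5999755859375, 171.8000030517578], [584.9000244140625, 202.10000610351562]]
top0.npz [219 193  49  86 459] z95 17.3
[[458.29998779296875, 169.10000610351562], [475.3999938964844, 125.0999984741211], [649.7999877929688, 192.6999969482422], [632.7000122070312, 236.6999969482422]]
```

View pics/w4.png

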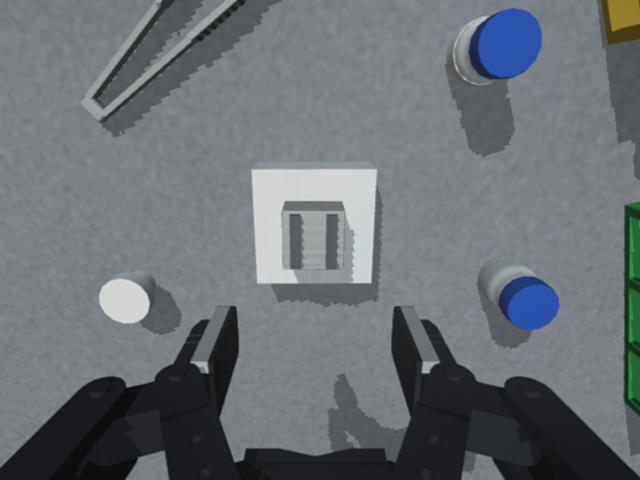

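The gauge is home: its head top reads z≈62 at px (313,240), and the jaws are clear. Now going above the forceps grips at about (567,186), yaw 21.2°.

Emit:
{"name": "apply_moves", "arguments": {"increments": [[0,3,0,0,0,-0.12],[-0.5,6,0,0,0,-0.24],[-1,9,0,0,0,-0.36],[-1.5,12,0,0,0,-0.48],[-2,15,-1,0,0,-0.6],[-2.4,16.5,-2,0,0,-0.72],[-2.4,16.5,-2.6,0,0,-0.84],[-2.4,16.5,-2.6,0,0,-0.88],[-2.4,16.5,-2.6,0,0,-0.88],[-2.4,16.5,-2.6,0,0,-0.88]]}}

```text
time: 7.97
position: [565.7, 186.1, 148.1]
eef_rot: [-3.141, 0.002, 0.372]
ft_force: [-0.0, -0.4, 0.1]
width: 60.0
gripper_force: 0.0
```

```bash
python3 w.py pics/w5.png 567 186 130 4 24;python3 - <<'E'
from h import *
d=np.load("pics/w5.png.npz"); c=(d['a'],d['b'],d['c'],d['d']); P=pts(c); z=P[...,2]
yaw=np.radians(21.2); R=np.array([[np.cos(yaw),np.sin(yaw)],[-np.sin(yaw),np.cos(yaw)]])
F=(P[...,:2]-[567,186])@R.T
m=(z>5)&(z<24)&(abs(F[...,0])<125)&(abs(F[...,1])<45)
for a in range(-110,90,10):
    k=m&(abs(F[...,0]-a)<5)
    if k.sum()>5: print(a,k.sum(),'y',F[k][:,1].min().round(1),F[k][:,1].max().round(1),'zmax',np.percentile(z[k],95).round(1))
print('xr',F[m][:,0].min(),F[m][:,0].max())
t=m&(z>12.5)&(abs(F[...,0])<60);print('grip x',np.percentile(F[t][:,0],[1,99]),(F[t][:,0]).mean())
E
```

```text
[566.  185.9 148.5] [-3.141e+00  1.000e-03  3.720e-01] 8.0167 [ 0.22  0.56  1.53 -0.    1.06  1.42]
cam [[0.36, 0.88, 0.3, 645.09], [-0.93, 0.34, 0.12, 215.91], [-0.0, -0.33, 0.95, 276.87], [0.0, 0.0, 0.0, 1.0]] [403.4   0.  314.7]
[ 278  106   77  256 3788] z [ 7.4 13.5 16.8] rect [553.69 176.73] [188.4  47.5] 22.81
[457 244  49  47 830] z [ 5.  14.5 23.2] rect [582.26  65.58] [ 2.3 37.1] 72.05
-110 94 y -14.8 3.1 zmax 14.2
-100 281 y -14.7 3.8 zmax 14.3
-90 140 y -15.3 4.6 zmax 14.2
-80 139 y -15.8 6.0 zmax 14.3
-70 154 y -16.4 6.7 zmax 14.3
-60 150 y -17.0 8.1 zmax 14.3
-50 159 y -18.1 8.7 zmax 14.2
-40 161 y -18.6 10.1 zmax 14.4
-30 173 y -19.1 11.3 zmax 14.4
-20 177 y -20.3 12.5 zmax 17.2
-10 203 y -20.7 13.8 zmax 17.3
0 209 y -21.1 14.8 zmax 17.3
10 228 y -22.0 16.1 zmax 17.3
20 229 y -22.5 17.2 zmax 17.3
30 231 y -22.4 17.9 zmax 17.1
40 215 y -23.3 18.9 zmax 14.3
50 226 y -23.8 20.1 zmax 14.5
60 231 y -24.2 21.1 zmax 14.5
70 251 y -25.1 22.0 zmax 14.5
80 78 y -25.0 22.5 zmax 14.7
xr -109.89180955685977 78.97784245188925
grip x [-58.49157614  58.95314197] 4.3242554341581965
```

View pics/w5.png

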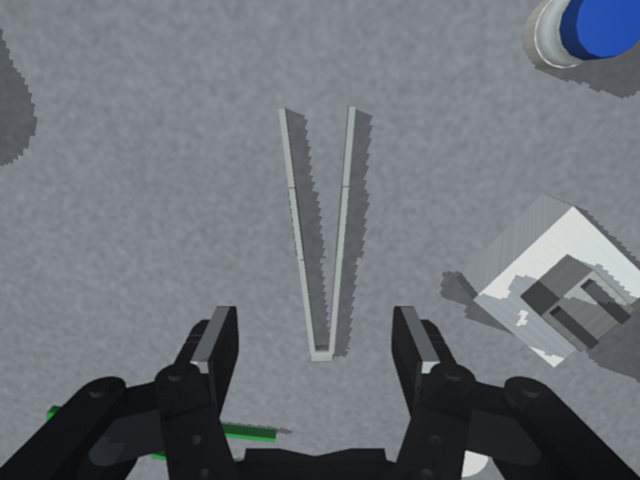

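Forceps lie between the jaws: hinge end (320,355), tips (285,108)/(352,108), grips around rows 187-260. Their yaw is about 22.6°. Descending with small corrections.

Emit:
{"name": "apply_moves", "arguments": {"increments": [[0.16,-0.15,-3,0,0,0.023],[0.16,-0.15,-6,0,0,0.023],[0.16,-0.15,-9,0,0,0.023],[0.16,-0.15,-11,0,0,0.023],[0.16,-0.15,-12.4,0,0,0.023],[0.16,-0.15,-12.8,0,0,0.023],[0.16,-0.15,-13.1,0,0,0.023],[0.16,-0.15,-13.1,0,0,0.023]], "hand": 5.5}}

```text
time: 8.68
position: [568.1, 184.6, 18.4]
eef_rot: [3.142, -0.0, 0.393]
ft_force: [-0.2, 0.1, -0.1]
width: 54.9
gripper_force: 0.0
```

Emit:
{"name": "apply_moves", "arguments": {"increments": [[0,0,0,0,0,0],[0,0,0,0,0,0],[0,0,0,0,0,0],[0,0,0,0,0,0],[0,0,0,0,0,0],[0,0,0,0,0,0],[0,0,0,0,0,0],[0,0,0,0,0,0]], "hand": 2.6}}

```text
time: 9.35
position: [568.7, 184.9, 19.6]
eef_rot: [3.141, -0.002, 0.393]
ft_force: [-0.1, -0.5, 6.3]
width: 26.2
gripper_force: 8.8
```

The grip force of 8.8 N at 26 mm matches the spring. Lifting and checking the tips.

Emit:
{"name": "apply_moves", "arguments": {"increments": [[0,0,0.5,0,0,0],[0,0,2,0,0,0],[0,0,5,0,0,0],[0,0,8,0,0,0],[0,0,11,0,0,0],[0,0,12,0,0,0],[0,0,12,0,0,0],[0,0,12,0,0,0]]}}

```text
time: 10.02
position: [568.0, 184.7, 138.8]
eef_rot: [3.141, -0.001, 0.393]
ft_force: [-1.0, -0.0, -2.4]
width: 26.0
gripper_force: 7.1
```

```bash
cat > t.py <<'E'
import sys
from h import *
c=cap("wrist"); cv2.imwrite(sys.argv[1],c[0]); np.savez(sys.argv[1]+".npz",a=c[0],b=c[1],c=c[2],d=c[3])
P=pts(c); z=P[...,2]; o=ctrl.observe(); p=o["position"]; yaw=o["eef_rot"][2]
print(p.round(1),o["eef_rot"].round(3),o["time"].__round__(2),o["width"].round(2),o["gripper_force"].round(1))
R=np.array([[np.cos(yaw),np.sin(yaw)],[-np.sin(yaw),np.cos(yaw)]]); F=(P[...,:2]-p[:2])@R.T; zr=z-p[2]
m=(zr>-22)&(zr<6)&(F[...,0]>25)&(F[...,0]<110)&(abs(F[...,1])<40)
for a in range(30,100,5):
    k=m&(abs(F[...,0]-a)<2.5)
    if k.sum()<6: continue
    y=np.sort(F[k][:,1]); i=np.argmax(np.diff(y)); print(a,'y',y[0].round(1),y[i].round(1),y[i+1].round(1),y[-1].round(1),'gap',(y[i+1]-y[i]).round(1),'z',np.percentile(zr[k],[5,50,95]).round(1))
print('xmax +y,-y',F[m&(F[...,1]>0)][:,0].max(),F[m&(F[...,1]<0)][:,0].max())
E
python3 t.py pics/w6.png
```

```text
Traceback (most recent call last):
  File "t.py", line 5, in <module>
    print(p.round(1),o["eef_rot"].round(3),o["time"].__round__(2),o["width"].round(2),o["gripper_force"].round(1))
                                                                  ^^^^^^^^^^^^^^^^
AttributeError: 'float' object has no attribute 'round'
```

View pics/w6.png

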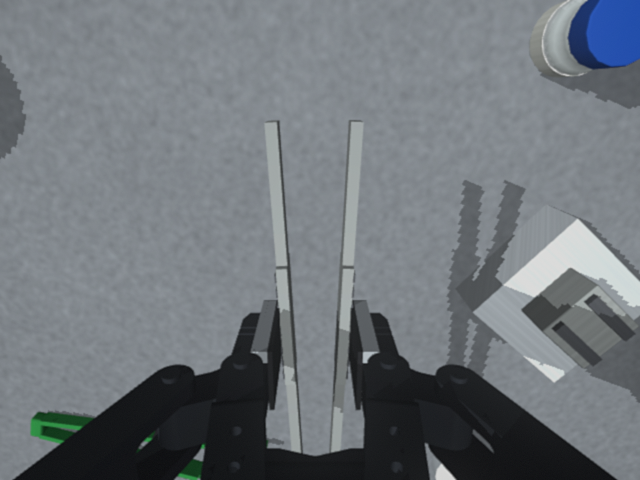

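The forceps are lifted level, tips at (272,122)/(356,122), symmetric in the jaws.

```bash
sed -i 's/o\["time"\].*$/o["time"],o["width"],o["gripper_force"])/' t.py; python3 t.py pics/w7.png
```

```text
[567.2 184.5 137.2] [-3.141e+00  2.000e-03  3.930e-01] 10.1167 26.455201909957907 7.131019135777024
30 y -14.9 -10.9 9.0 13.3 gap 19.9 z [-12.4  -5.6  -2.8]
35 y -15.2 -11.0 9.3 13.4 gap 20.2 z [-12.4  -5.7  -4.8]
40 y -15.3 -11.2 9.5 13.7 gap 20.7 z [-12.4  -5.7  -4.7]
45 y -15.5 -11.3 9.7 13.9 gap 21.0 z [-12.9  -5.7  -4.6]
50 y -15.7 -11.5 9.9 14.1 gap 21.4 z [-12.5  -5.6  -4.5]
55 y -15.9 -11.6 10.2 14.2 gap 21.8 z [-12.2  -5.7  -4.5]
60 y -16.0 -11.8 10.3 14.6 gap 22.2 z [-12.3  -5.6  -4.5]
65 y -16.2 -12.0 10.6 14.8 gap 22.6 z [-12.6  -5.6  -4.4]
70 y -16.3 -12.2 10.7 15.2 gap 22.9 z [-12.   -5.5  -4.5]
75 y -16.5 -12.4 11.0 15.2 gap 23.3 z [-12.3  -5.5  -4.4]
80 y -16.4 -12.5 11.2 15.0 gap 23.7 z [-15.3  -7.7  -4.2]
xmax +y,-y 77.93560552912363 78.05071486689535
```

Tip gap reads about 23.7 mm at 26 mm width, as the spring geometry predicts. The forceps are level and aligned in the jaws. Carrying them over the gauge, still high.

Emit:
{"name": "apply_moves", "arguments": {"increments": [[0,-1.5,0,0,0,0.05],[0,-4,0,0,0,0.13],[0,-6.5,0,0,0,0.22],[0,-9,0,0,0,0.31],[0,-11.5,0,0,0,0.4],[0,-14,0,0,0,0.49],[0,-16.5,0,0,0,0.58],[-0.1,-19,0,0,0,0.67],[-0.2,-21.5,0,0,0,0.76],[-0.2,-23.2,0,0,0,0.83],[-0.2,-23.8,0,0,0,0.85],[-0.2,-23.9,0,0,0,0.852],[-0.2,-23.9,0,0,0,0.852],[-0.2,-23.9,0,0,0,0.852]]}}

```text
time: 11.28
position: [565.5, -53.7, 137.6]
eef_rot: [-3.14, 0.0, 1.244]
ft_force: [-0.9, 0.2, -1.1]
width: 26.2
gripper_force: 7.1
```

Emit:
{"name": "apply_moves", "arguments": {"increments": [[0,0,-1,0,0,0],[0,0,-2,0,0,0],[0,0,-3,0,0,0],[0,0,-4,0,0,0],[0,0,-4,0,0,0],[0,0,-4,0,0,0]]}}

```text
time: 11.78
position: [565.4, -54.1, 97.3]
eef_rot: [-3.14, 0.0, 1.245]
ft_force: [0.6, -0.3, -0.6]
width: 25.9
gripper_force: 7.1
```

```bash
cat >> t.py <<'E'
# gauge head seen below: points at z~62 / 66 around, plus stand top
g=(z>59)&(z<69)&(F[...,0]>40)&(F[...,0]<120)&(abs(F[...,1])<35)
S=F[g]; print('gauge n',g.sum(),'z',np.percentile(z[g],[5,50,95]).round(1)); print(cv2.minAreaRect(S.astype(np.float32)))
g=(abs(z-35)<3)&(np.abs(F-[79,0])<60).all(-1); S=F[g]; print('stand',g.sum(),S.min(0),S.max(0))
E
python3 t.py pics/w8.png
```

```text
[565.8 -54.2  98. ] [-3.141  0.     1.245] 11.8333 26.451015827438063 7.1313113430005615
30 y -14.7 -10.6 9.4 13.5 gap 20.0 z [-13.9  -6.9  -5.9]
35 y -14.9 -10.8 9.6 13.8 gap 20.3 z [-13.6  -7.   -5.7]
40 y -15.1 -11.0 9.8 13.9 gap 20.8 z [-13.4  -6.9  -5.7]
45 y -15.2 -11.2 10.0 14.4 gap 21.2 z [-13.5  -6.8  -5.7]
50 y -15.5 -11.3 10.2 14.6 gap 21.5 z [-13.7  -6.8  -5.7]
55 y -15.7 -11.5 10.5 14.7 gap 21.9 z [-13.4  -6.8  -5.6]
60 y -15.8 -11.6 10.7 14.8 gap 22.3 z [-13.8  -6.7  -5.6]
65 y -15.9 -11.8 10.8 15.0 gap 22.6 z [-13.1  -6.6  -5.6]
70 y -16.2 -11.9 11.1 15.3 gap 23.0 z [-13.3  -6.6  -5.5]
75 y -16.3 -12.1 11.3 15.6 gap 23.4 z [-14.5  -6.7  -5.4]
xmax +y,-y 76.7004740421503 76.75893611346018
gauge n 9523 z [61.3 62.8 67. ]
((77.40544891357422, -0.415679931640625), (40.25571823120117, 39.913970947265625), 89.9703369140625)
stand 24212 [ 34.66926325 -43.21216127] [119.15631977  41.54739154]
```

View pics/w8.png

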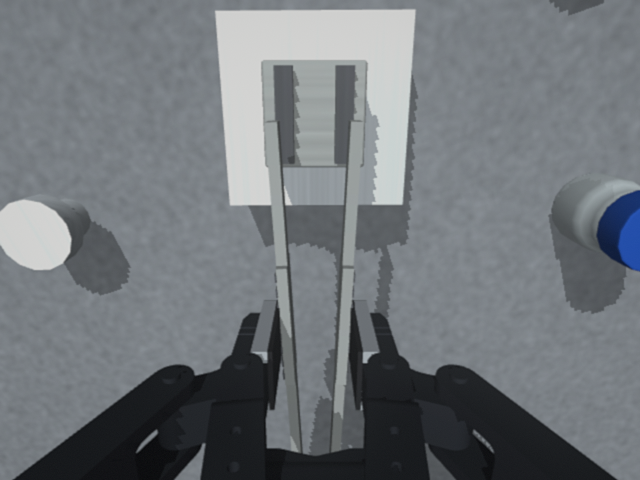

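Both tips (272,122)/(356,122) are over the gauge's bars, and tip midpoint and gauge centre agree within 1 mm. Lowering 11 mm, then squeezing.

Emit:
{"name": "apply_moves", "arguments": {"increments": [[0,0,-0.3,0,0,0],[0,0,-0.6,0,0,0],[0,0,-0.9,0,0,0],[0,0,-1.1,0,0,0],[0,0,-1.1,0,0,0]]}}

```text
time: 12.25
position: [565.7, -54.3, 86.9]
eef_rot: [-3.141, 0.0, 1.245]
ft_force: [-1.0, 0.4, -1.1]
width: 26.1
gripper_force: 7.1
```

Emit:
{"name": "apply_moves", "arguments": {"increments": [[0,0,0,0,0,0],[0,0,0,0,0,0],[0,0,0,0,0,0],[0,0,0,0,0,0],[0,0,0,0,0,0],[0,0,0,0,0,0]], "hand": 2.15}}

```text
time: 12.75
position: [565.9, -54.3, 87.4]
eef_rot: [3.141, -0.0, 1.245]
ft_force: [-0.6, 0.5, -0.9]
width: 21.7
gripper_force: 10.3
```

```bash
cat >> t.py <<'E'
w=[ctrl.observe()]
t=m&(F[...,0]>60)&(F[...,0]<74)&(zr>-11); print('tip top z abs',np.median(z[t]))
b=(z>64)&(z<72)&(np.abs(F-[77,0])<20).all(-1)&~m; print('bar z',np.median(z[b]))
E
for i in 1 2; do python3 t.py pics/w9$i.png|egrep '^\[|^70|^75|tip|bar|xmax|\(\('; done
```

```text
[565.9 -54.3  87.3] [ 3.142 -0.     1.245] 12.8 21.842932556574386 10.322280675172806
70 y -15.3 -8.3 7.3 14.7 gap 15.6 z [-21.5  -6.8  -5.5]
75 y -15.4 -8.6 7.5 14.7 gap 16.1 z [-21.5  -7.6  -5.4]
xmax +y,-y 95.16016018742843 95.14013194015666
((77.35520935058594, -0.3429279327392578), (40.297454833984375, 39.618865966796875), 89.8210678100586)
tip top z abs 80.9405414684292
bar z 64.96869425452815
[565.9 -54.3  87.3] [3.142 0.    1.245] 12.85 21.763158057348676 10.322482734918594
70 y -15.3 -8.3 7.3 14.7 gap 15.6 z [-21.5  -6.8  -5.3]
75 y -15.3 -8.5 7.5 14.7 gap 16.1 z [-21.6  -7.6  -5.5]
xmax +y,-y 95.14989995711413 95.17363798608328
((77.37512969970703, -0.3257923126220703), (40.243106842041016, 39.594722747802734), 89.88397216796875)
tip top z abs 80.94460927965812
bar z 64.95635165382191
```

```bash
cat > gap.py <<'E'
import sys
from h import *
def gap(f,lo,hi):
    d=np.load(f); c=(d['a'],d['b'],d['c'],d['d']); P=pts(c); z=P[...,2]; yaw=1.245 if f!="pics/w7.png.npz" else .393
    E=c[3]; t=E[:2,3]; n=np.array([-np.sin(yaw),np.cos(yaw)]); e=np.array([np.cos(yaw),np.sin(yaw)])
    Y=(P[...,:2]-t)@n; X=(P[...,:2]-t)@e
    top=(z>lo)&(z<hi)&(abs(Y)<30)
    r=[]
    for v in range(112,262):
        u=np.flatnonzero(top[v]&(np.arange(640)>240)&(np.arange(640)<400))
        if len(u)<6: continue
        L=u[u<315]; Rr=u[u>=315]
        if min(len(L),len(Rr))<3: continue
        px=np.median(P[v,u][:,2]); s=abs(Y[v,u[-1]]-Y[v,u[0]])/(u[-1]-u[0])
        r.append((np.median(X[v,u]),(Rr[0]-L[-1]-1)*s,len(L)*s,len(Rr)*s,(u[-1]-u[0]+1)*s))
    r=np.array(r); xt=r[:,0].max(); o=r[:,0]<xt-1
    f1=[np.polyval(np.polyfit(r[o,0]-xt,r[o,k],1),0) for k in(1,4)]
    print(f,len(r),'gap at tip',np.round(f1[0],2),'outer-8',np.round(f1[1]-8,2),'thick',r[o,2].mean().round(2),r[o,3].mean().round(2),'x span',xt-r[:,0].min())
if __name__=="__main__":
    for a in sys.argv[1:]:
        f,b=a.split(','); b=float(b); gap(f,b-3,b+2.5)
E
python3 gap.py pics/w7.png.npz,132 pics/w8.png.npz,92 pics/w91.png.npz,81 pics/w92.png.npz,81
```

```text
pics/w7.png.npz 140 gap at tip 23.34 outer-8 23.86 thick 4.23 4.21 x span 48.35086228491964
pics/w8.png.npz 140 gap at tip 23.36 outer-8 23.85 thick 4.21 4.19 x span 48.36138076721666
pics/w91.png.npz 140 gap at tip 16.6 outer-8 16.92 thick 4.16 4.16 x span 48.573175002431555
pics/w92.png.npz 141 gap at tip 16.55 outer-8 16.93 thick 4.15 4.17 x span 48.68371928563058
```

Emit:
{"name": "apply_moves", "arguments": {"increments": [[0,0,0,0,0,0],[0,0,0,0,0,0],[0,0,0,0,0,0],[0,0,0,0,0,0],[0,0,0,0,0,0]], "hand": 2.1}}

```text
time: 13.27
position: [565.9, -54.3, 87.3]
eef_rot: [-3.142, 0.0, 1.245]
ft_force: [0.2, -0.6, -0.9]
width: 21.4
gripper_force: 10.7
```

```bash
for i in 3 4; do python3 t.py pics/w9$i.png|egrep '^\[|^75|tip|bar|\(\('; done;  python3 gap.py pics/w93.png.npz,81 pics/w94.png.npz,81
```

```text
[565.9 -54.3  87.3] [-3.142 -0.     1.245] 13.3167 21.029539515686295 10.702171325683594
75 y -15.3 -8.5 7.2 14.7 gap 15.6 z [-21.5  -7.9  -5.7]
((77.37451171875, -0.3422069549560547), (40.35401916503906, 39.625797271728516), 89.9875717163086)
tip top z abs 80.816041207356
bar z 64.9248049164019
[565.9 -54.3  87.3] [-3.142 -0.     1.245] 13.3667 21.00881277695343 10.702151656150818
75 y -15.4 -8.5 7.1 14.6 gap 15.5 z [-21.6  -7.7  -5.5]
((77.39794158935547, -0.3527641296386719), (40.22865295410156, 39.610374450683594), 89.86511993408203)
tip top z abs 80.84703773247475
bar z 64.96513017600395
pics/w93.png.npz 140 gap at tip 15.81 outer-8 16.14 thick 4.16 4.13 x span 48.5746662949067
pics/w94.png.npz 140 gap at tip 15.77 outer-8 16.13 thick 4.18 4.13 x span 48.5062012315581
```

Gap measures 16.0 mm (inner 15.8, outer 16.1). Force is steady, tips are about 4-5 mm above the bars and centred. Handing in.

```bash
python3 -c "
from workcell import ctrl
print(ctrl.job_done())"
```

```text
the job is handed in; nothing more can be done
None
```

The gauge is fully home in the socket and released, and the forceps are held over it with the tips about 4–5 mm above the bars at a tip gap measured at 16.0 mm (±0.2 mm); the job was handed in at 13.4 s.

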